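# Latch the long carving box

## Robot

A 7-joint arm with a two-finger parallel gripper is mounted at the origin on the work surface. World frame = base frame: x ahead of the robot, y to its left, z up, the work surface at z = 0. Lengths are in m, angles in rad, forces in N, time in s.
With the tool pointing down it reaches from about 0.425 to 0.95 m from the base axis. Payload 4.7 kg.
Tool frame: the origin (TCP) lies midway between the tips of the shut fingers; the grasp point (between the pads) lies 19 mm behind it (robot.grip_point_offset is the distance from the TCP to the grasp point, in m); z points along the fingers, y is the line along which they close (so a half turn about z gives the same grasp; the last joint's range is limited). The gripper opens to 85 mm and grips with 20 to 120 N. Pads are 22 mm wide; open, the fingers measure 114 mm over their backs; the gripper's body (76 mm by 85 mm) begins 54 mm behind the grasp point. The pads swing forward as they close: fully open they stand 13 mm farther back than shut.
Start: joints at [-1.255, 0.469, -0.049, 1.532, 0.024, 1.141, -0.082], TCP at [0.228, 0.635, 0.209] pointing down, gripper open.
Joint ranges: [-2.59, 2.59], [-0.33, 1.99], [-1.39, 1.29], [0.1, 2.45], [-1.04, 4.18], [0.21, 1.99], [-2.66, 2.66]. Speed limits (rad/s): [2.57, 2.57, 3.14, 3.14, 3.14, 3.14, 3.14].

## Interface

Orientations are given as a unit quaternion [w, x, y, z].
In Python, from station import robot, imaging, ticket gives the robot as it stands.
- The arm moves only by the shell command python3 -m crank 'ROWS' [FORCE]. ROWS is JSON, a list that holds one entry, the list of rows, each a list of 7 numbers: the shift along the tool's x, y, z in mm, then the turn, a rotation vector about the tool's x, y, z in rad, then the opening, from 0 (shut) to 1 (fully open). A call has 1 to 10 rows; each row is the pose to reach, as a shift and turn from the pose commanded when the call began, along the tool's axes at that moment; what a row does not reach only later rows make up. A row lasts 1/10 s, in which the tool goes at most 50 mm and 8.59 degrees, less where a joint would pass 70% of its speed; a pose out of reach is approached as far as the arm can. A call with a gripper value outside its range is refused whole. The fingers move at their own pace and stop on an object; FORCE is the grip in N (left out, the last holds). Time passes only in rows, so rows that repeat a pose let the fingers close. It gives the time, the measured TCP pose, the force, the opening and the grip force at its end, in the units of the state.
- robot.observe(): the state, without advancing time (a new reading comes with each control period).
- imaging.get_image(name): name is "side" or "top" or "wrist"; returns (picture, depth): 400x640x3 uint8, red, green, blue; 400x640 float32, m along the optical axis (not along the pixel's ray), 0 where there is no reading.
- imaging.get_calibration(name): a dict with "intrinsics" (3x3 intrinsics, pixels), "R" (3x3) and "t" (3): a world point X has camera coordinates R X + t. Camera axes: x right, y down, z forward; pixel columns grow to the right and rows downward; lengths in m; the calibration is good to about 2 mm. A picture is of the moment at which its call begins: read the wrist's pose just before it. get_calibration takes no time and is no camera call; for the wrist camera it gives the pose at the moment of the call.
- ticket.hand_in(): hands the job in; it is judged then, once.
The state is a dict: "time": time; "q": joint angles; "dq": joint speeds; "effort": joint torques, N m; "position": TCP position; "eef_rot": TCP orientation; "force": force on the tool from outside, world axes, zero at the start; "wrist_torque": the same for the moment, N m; "opening": finger opening in m; "gripper_force": force on a finger pad.
Only numpy, scipy, OpenCV 4.12 (cv2) and the standard library are available. Lean on these libraries where they do the work, as an engineer would, in place of code of your own. Each camera call takes 0.05 s, during which the arm holds its last target. There are 200 camera calls.

## Task

Close the toggle latch on top of the long box: swing its wire bail over so that it hooks behind the keeper on the sliding lid, then press the lever over until it lies flat and the bail is pulled tight. Leave the latch of the square box standing open as it is.

Things in the scene. Friction and masses are not known exactly. Their poses are not given: they have to be found in the camera images.
- long_keeper (a point): Steel hook 26 mm wide, 19 high on the sliding lid of the fixed long timber box (320 x 120, 90 high). Point: seat of the hooked bail bar, 4 mm above the lid, behind the hook; a lip overhangs it 3 mm to +x. x runs along the box from lever to keeper, roughly away from the robot; z up. The lever's hinge (along y) is 83 mm to -x, 6 mm higher. Shutting the latch draws the sprung lid 3 mm to -x.
- long_bail_bar (a point): Middle of the cross bar of the long box's bail, a 6 mm wire loop 58 mm wide; bar 104 mm from the loop's pivot, which sits on the lever 24 mm from its hinge. It starts upright, leaning 0-30 deg back from the keeper, held by slight friction. Pushed at the bar (under 1 N) towards the keeper, it falls by itself from 35 deg past vertical to the lid beyond the hook, with 10-18 mm slack.
- long_lever_tip (a point): Free tip of the long box's lever, a steel strip 26 mm wide, 4 thick, 66 long from its hinge, between the bail's arms. Starts upright to 17 deg past it towards the keeper; stays where left. Pushed back from the keeper and down, it turns until flat along -x, 10 mm above the box top, and stops. With the bail hooked that takes 2-6 N at mid-lever; over centre 15 deg before flat, then stays shut.
- square_bail_bar (a point): Middle of the bail's cross bar of the identical open latch on the other, square timber box (200 x 190, 90 mm high, fixed) beside the long one. To be left alone.

How it is judged:
By the outcome, as a careful person would: the job done as asked, in the order asked, and still so for the second after the job is handed in, with the robot touching nothing.
It also fails if it takes over 35 s, if anything falls off the work surface, if the arm or the gripper's body presses on something with over 40 N, if the wrist force passes 120 N, or if a joint passes its speed limit or range.

## Working session

There is one attempt and no reset: what is moved stays moved. The work goes in short steps, Python scripts to look and compute and a shell command to move; the robot and the scene stay as the last step left them, time stands still between calls to the robot, and variables do not carry over. Pictures are saved under pics/ and viewed, at most 10 in all, crops included, and the job is handed in when it is done.

```bash
mkdir -p pics; cat > h.py <<'E'
import numpy as np,cv2
from station import robot,imaging,ticket
def cap(n,f=None):
    c=imaging.get_calibration(n); im,d=imaging.get_image(n)
    if f: cv2.imwrite('pics/'+f,im[:,:,::-1]); np.savez('pics/'+f[:-4]+'.npz',im=im,d=d,K=c["intrinsics"],R=c["R"],t=c["t"])
    return im,d,c
def pts(d,c):
    K=np.array(c["intrinsics"]);R=np.array(c["R"]);t=np.array(c["t"])
    v,u=np.mgrid[:d.shape[0],:d.shape[1]]
    P=np.stack([(u-K[0,2])/K[0,0]*d,(v-K[1,2])/K[1,1]*d,d],-1)
    return (P-t)@R
E
python3 - <<'E'
from h import *
for n in("top","side"):
    im,d,c=cap(n,n+'0.png'); print(n,np.round(-np.array(c["R"]).T@c["t"],3),np.round(c["R"],2).tolist(),c["intrinsics"][0][0])
s=robot.observe();print(s["time"],s["position"],s["eef_rot"],s["force"],s["opening"])
E
```

```text
top [ 0.401 -0.051  1.288] [[-0.01, -1.0, 0.0], [-0.99, 0.01, -0.11], [0.11, -0.0, -0.99]] 436.7531822278161
side [ 0.092 -0.634  1.046] [[0.82, -0.58, -0.0], [-0.45, -0.63, -0.63], [0.36, 0.52, -0.78]] 499.82710535571243
0.1 [0.22794841 0.6347276  0.20764805] [-1.34638455e-04  1.71523116e-01  9.85179678e-01 -8.97452423e-04] [-0.68813337  0.43167771 -0.20175297] 0.08532096172858653
```

View pics/top0.png

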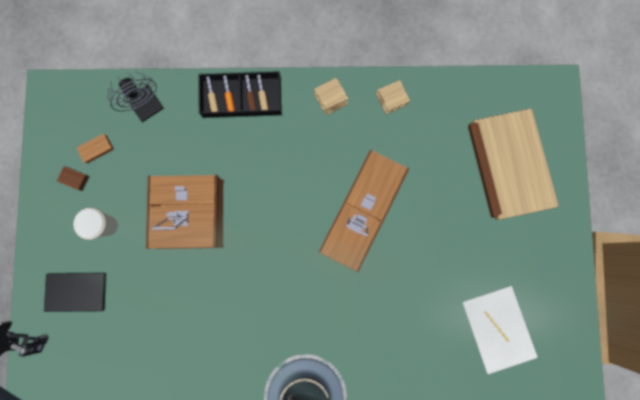

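View pics/side0.png

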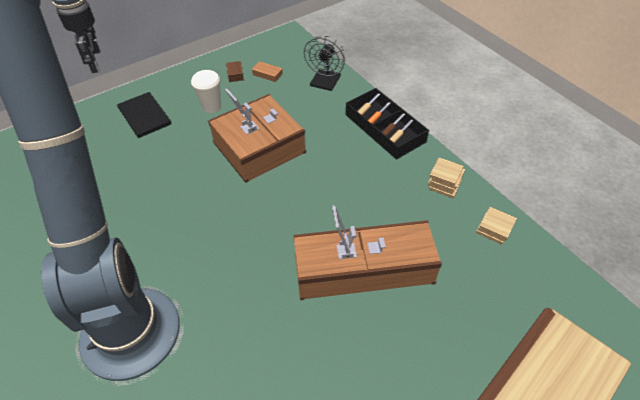

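Top: the long box is centred at about (365,210), with its latch at (357,224) and keeper at (369,201). Side: bail at (337,212), lever at (350,237), keeper at (376,246). The square box is at (183,212) in the top view.

```bash
python3 - <<'E'
from h import *
o=[]
for n,(u0,v0,u1,v1) in {"top":(310,145,420,275),"side":(285,190,450,305)}.items():
    z=np.load(f'pics/{n}0.npz');im=z['im'];P=pts(z['d'],dict(intrinsics=z['K'],R=z['R'],t=z['t']))
    sub=im[v0:v1,u0:u1].astype(int);Q=P[v0:v1,u0:u1]
    wood=(sub[...,0]-sub[...,2]>40)
    m=(Q[...,2]>.075)&(Q[...,2]<.105)&(z['d'][v0:v1,u0:u1]>0)&wood
    w=Q[m];print(n,'wood z',np.median(w[:,2]));r=cv2.minAreaRect((w[:,:2]*1000).astype(np.float32));print(r)
    g=(sub.max(-1)-sub.min(-1)<40)&(sub.mean(-1)>80)&(Q[...,2]>.08)
    vs,us=np.nonzero(g)
    for v,u in list(zip(vs,us))[::2 if n=="top" else 5]: print(u+u0,v+v0,np.round(Q[v,u]*1000).astype(int),end=';')
    print()
    o.append(cv2.resize(im[v0:v1,u0:u1,::-1],(400,int(400*(v1-v0)/(u1-u0))),interpolation=cv2.INTER_CUBIC))
h=max(a.shape[0] for a in o);cv2.imwrite('pics/c0.png',np.hstack([cv2.copyMakeBorder(a,0,h-a.shape[0],0,0,0) for a in o]))
E
```

```text
top wood z 0.09051637613176769
((521.20703125, -169.3168487548828), (117.05723571777344, 318.42919921875), 62.38066864013672)
391 147 [ 401  -51 1288];370 149 [ 692 -190   87];370 150 [ 688 -189   89];372 150 [ 690 -196   83];369 151 [ 685 -186   93];380 151 [ 401  -51 1288];376 152 [ 682 -206   92];378 153 [ 679 -211   91];380 154 [ 677 -217   88];382 155 [ 674 -223   87];384 156 [ 671 -228   90];386 157 [ 668 -234   89];366 158 [ 665 -177   91];365 159 [ 662 -175   91];365 160 [ 660 -175   88];364 161 [ 657 -172   91];364 162 [ 655 -172   87];359 163 [ 401  -51 1288];398 163 [ 650 -266   92];400 164 [ 646 -271   96];402 165 [ 644 -277   92];404 166 [ 641 -282   93];406 167 [ 638 -288   92];361 168 [ 637 -163   93];409 168 [ 637 -298   86];408 169 [ 632 -293   94];408 170 [ 631 -294   87];407 171 [ 627 -291   91];407 172 [ 624 -290   93];406 173 [ 622 -288   91];406 174 [ 619 -288   88];405 175 [ 615 -284   94];357 176 [ 615 -151   90];356 177 [ 612 -149   88];356 178 [ 608 -148   95];355 179 [ 607 -146   87];355 180 [ 603 -146   91];354 181 [ 601 -143   90];403 181 [ 599 -279   91]
[... 12422 characters left out ...]
344 252 [ 475 -149   90];349 252 [ 469 -174  126];354 252 [ 494 -161   89];372 252 [ 526 -186   91];377 252 [ 536 -192   90];339 253 [ 463 -146   92];344 253 [ 473 -151   90];349 253 [ 468 -176  126];354 253 [ 492 -164   89];373 253 [ 526 -190   93];340 254 [ 465 -148   89];345 254 [ 467 -162  106];350 254 [ 478 -167  102];355 254 [ 492 -168   90];341 255 [ 465 -152   90];346 255 [ 470 -163   99];351 255 [ 480 -169   98];356 255 [ 492 -171   90];343 256 [ 463 -162  100];351 256 [ 480 -169   94];356 256 [ 492 -172   88];343 257 [ 463 -161   95];348 257 [ 474 -166   92];353 257 [ 483 -172   91];342 258 [ 462 -159   90];441 264 [ 632 -299   90];372 293 [  92 -634 1046];403 301 [  92 -634 1046];
```

View pics/c0.png

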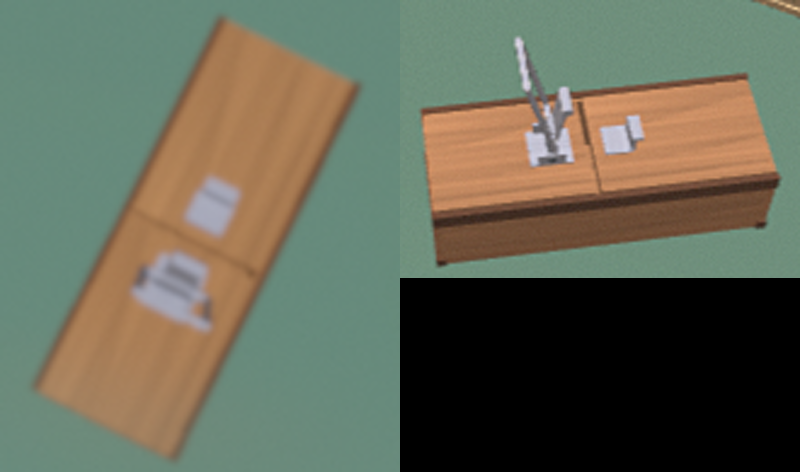

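The depth gives me a box frame. Its origin is at (521,-169) mm, and the s axis (lever to keeper) is (0.885,-0.465). Along s, the bail bar sits at about -70 (z 228), the lever tip at about -28 (z 167), the hook at about +36 and the hinge at about -48. I'll lift clear, go round above the boxes and shut the fingers.

```bash
python3 -m crank '[[[0,0,-50,0,0,0,0],[0,0,-100,0,0,0,0],[0,0,-130,0,0,0,0],[-37,-33,-130,0,0,0.14,0],[-75,-66,-130,0,0,0.14,0],[-112,-99,-130,0,0,0.14,0],[-149,-132,-130,0,0,0.14,0],[-186,-165,-130,0,0,0.14,0],[-223,-198,-130,0,0,0.14,0],[-260,-231,-130,0,0,0.14,0]]]' 20 | tail -c 600
python3 - <<'E'
from h import *
s=robot.observe();print(s["time"],s["position"],s["eef_rot"],s["opening"])
E
```

```text
time: 1.1
position: [0.3952, 0.3278, 0.3383]
eef_rot: [-0.0, 0.24, 0.971, -0.0]
force: [0.8, -0.1, -0.6]
opening: -0.0
gripper_force: 0.0
1.1 [0.39518557 0.32783353 0.33834147] [-1.45979882e-04  2.39982011e-01  9.70777319e-01 -1.00350900e-04] -2.0664309102391707e-05
```

```bash
python3 -m crank '[[[-40,-30,0,0,0,0,0],[-80,-60,0,0,0,0,0],[-119,-91,0,0,0,0,0],[-159,-122,0,0,0,0,0],[-199,-153,0,0,0,0,0],[-207,-200,0,0,0,0,0],[-215,-246,0,0,0,0,0],[-223,-292,0,0,0,0,0],[-231,-337,0,0,0,0,0],[-240,-382,0,0,0,0,0]]]'; python3 -m crank '[[[0,0,0,0,0,0,0],[0,0,0,0,0,0,0]]]'
python3 - <<'E'
from h import *
s=robot.observe();p=s["position"]*1000-np.array([521,-169,0]);print(s["time"],p@[.885,-.465,0],p@[.465,.885,0],p[2])
im,d,c=cap("wrist","w1.png")
E
```

```text
time: 2.1
position: [0.4278, -0.1214, 0.3384]
eef_rot: [-0.0, 0.24, 0.971, 0.0]
force: [0.2, -0.3, -0.8]
opening: 0.0003
gripper_force: 0.0
time: 2.3
position: [0.4285, -0.1205, 0.3385]
eef_rot: [-0.0, 0.241, 0.97, 0.0]
force: [-0.4, 0.8, 0.2]
opening: 0.0
gripper_force: 0.0
2.3 -104.39409780315924 -0.0794134859104605 338.50015131446224
```

View pics/w1.png

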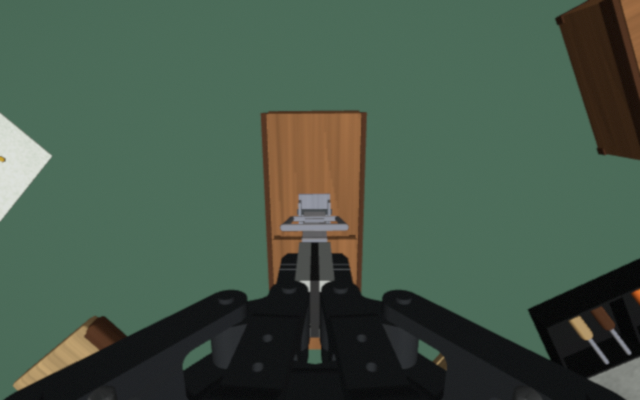

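The wrist view has image down as +s. The bail bar is at (314,227), centred on the fingertips at u≈316, and the lever is behind it. Next: lower behind the bar, then push.

```bash
python3 -m crank '[[[0,0,45,0,0,0,0],[0,0,90,0,0,0,0],[0,0,125,0,0,0,0],[0,0,141,0,0,0,0],[-10,0,141,0,0,0,0],[-20,0,141,0,0,0,0],[-30,0,141,0,0,0,0],[-40,0,141,0,0,0,0],[-50,0,141,0,0,0,0],[-60,0,141,0,0,0,0]]]'
python3 - <<'E'
from h import *
im,d,c=cap("side","s1.png");P=pts(d,c)
s=robot.observe();p=s["position"]*1000-np.array([521,-169,0]);print(s["time"],p@[.885,-.465,0],p@[.465,.885,0],p[2])
cv2.imwrite('pics/s1c.png',cv2.resize(im[130:300,260:480,::-1],None,fx=3,fy=3,interpolation=cv2.INTER_CUBIC))
E
```

```text
time: 3.35
position: [0.4833, -0.1483, 0.198]
eef_rot: [0.0, 0.24, 0.971, 0.0]
force: [0.3, -0.1, -0.4]
opening: 0.0002
gripper_force: 0.1
3.4 -41.45613002511318 0.7244452413322212 198.0505000076676
```

View pics/s1c.png

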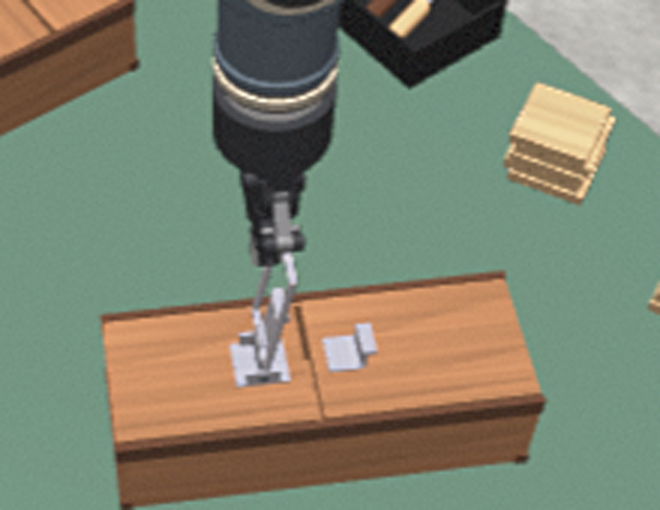

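The bail at (278,290) in the crop is being carried by the fingertips, now slightly past vertical. I'll keep pushing until it drops.

```bash
python3 -m crank '[[[-10,0,0,0,0,0,0],[-20,0,0,0,0,0,0],[-30,0,0,0,0,0,0],[-40,0,0,0,0,0,0],[-50,0,0,0,0,0,0],[-60,0,0,0,0,0,0],[-64,0,0,0,0,0,0],[-64,0,0,0,0,0,0],[-64,0,0,0,0,0,0],[-64,0,0,0,0,0,0]]]'
python3 - <<'E'
from h import *
im,d,c=cap("side","s2.png");P=pts(d,c)
s=robot.observe();p=s["position"]*1000-np.array([521,-169,0]);print(s["time"],p@[.885,-.465,0],p@[.465,.885,0],p[2])
cv2.imwrite('pics/s2c.png',cv2.resize(im[130:300,260:480,::-1],None,fx=3,fy=3,interpolation=cv2.INTER_CUBIC))
E
```

```text
time: 4.4
position: [0.5384, -0.1774, 0.1975]
eef_rot: [-0.0, 0.24, 0.971, 0.0]
force: [1.1, 0.4, 0.2]
opening: 0.0
gripper_force: 0.0
4.45 19.348582711325186 0.699336992994416 197.59348478723098
```

View pics/s2c.png

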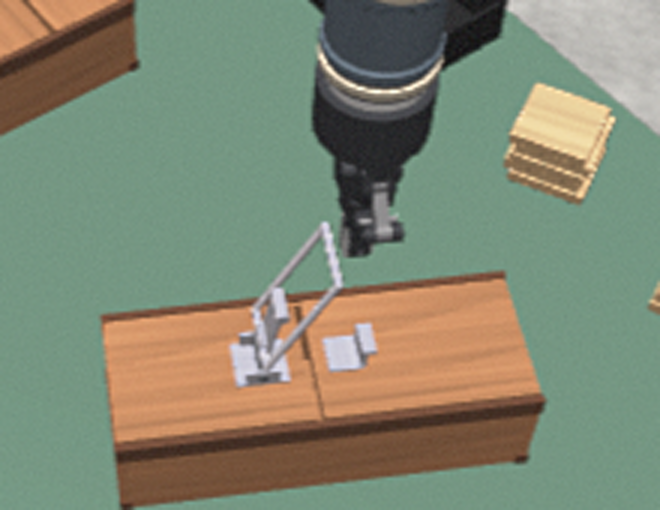

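The bail now leans forward with its bar at crop (333,255), about full-image (371,215), but the fingertips have passed over it. I'll locate the bar.

```bash
cat >> h.py <<'E'
def sw(P):
    q=np.asarray(P)*1000-np.array([521,-169,0]);return np.stack([q@[.885,-.465,0],q@[.465,.885,0],q[...,2]],-1)
E
python3 - <<'E'
from h import *
im,d,c=cap("side");Q=sw(pts(d,c));i=im.astype(int)
g=(i.max(-1)-i.min(-1)<35)&(i.mean(-1)>110)&(d>0)&(Q[...,2]>110)&(abs(Q[...,1])<40)&(abs(Q[...,0])<90)
v,u=np.nonzero(g);A=Q[g]
for k in np.argsort(-A[:,2])[:60:2]: print(u[k],v[k],A[k].round().astype(int))
E
```

```text
325 43 [-89  -3 636]
325 42 [-89   0 636]
326 45 [-88  -7 636]
325 41 [-89   3 636]
324 40 [-90   6 635]
326 47 [-89 -11 635]
326 42 [-87   1 635]
326 41 [-87   4 635]
327 42 [-86   2 634]
327 44 [-86  -2 634]
328 43 [-85   0 634]
328 45 [-85  -4 633]
329 46 [-84  -6 633]
326 50 [-90 -15 633]
330 47 [-83  -9 633]
328 48 [-86 -11 633]
328 46 [-85  -6 633]
329 45 [-84  -4 633]
328 47 [-86  -8 633]
331 48 [-82 -10 632]
327 52 [-89 -19 632]
328 42 [-84   5 632]
326 52 [-90 -18 632]
327 41 [-85   8 632]
330 49 [-83 -11 632]
330 43 [-81   3 632]
330 48 [-83  -9 631]
330 45 [-82  -1 631]
330 52 [-84 -18 631]
331 50 [-82 -13 631]
```

```bash
python3 - <<'E'
from h import *
z=np.load('pics/s2.npz');c={'intrinsics':z['K'],'R':z['R'],'t':z['t']};Q=sw(pts(z['d'],c));i=z['im'].astype(int)
for v in range(204,228,2):
  for u in range(360,378):
    q=Q[v,u]
    if 105<q[2]<240 and i[v,u].mean()>110: print(u,v,q.round().astype(int),i[v,u])
E
```

```text
368 204 [  2  24 222] [211 215 231]
369 204 [  5  27 218] [160 177 172]
366 206 [ -1  26 213] [162 160 162]
367 206 [  0  24 215] [180 174 188]
368 206 [  2  21 219] [212 209 228]
369 206 [  4  20 219] [187 188 201]
373 206 [  9   7 235] [108 118 112]
364 208 [ -5  27 206] [166 168 167]
365 208 [ -3  26 207] [177 168 175]
366 208 [ -2  22 211] [140 133 137]
367 208 [  1  23 209] [155 151 158]
368 208 [  1  17 216] [216 210 224]
369 208 [  3  15 219] [229 226 234]
370 208 [  5  15 220] [211 213 216]
363 210 [ -7  25 202] [183 175 179]
364 210 [ -5  26 200] [155 147 153]
365 210 [ -3  24 201] [113 116 115]
368 210 [  0  11 219] [161 168 175]
369 210 [  2  10 219] [214 212 231]
370 210 [  4  11 217] [191 192 210]
374 210 [  9  -4 236] [116 114 112]
375 210 [ 10  -6 239] [116 114 114]
361 212 [-11  28 191] [174 171 172]
362 212 [-10  22 198] [167 158 164]
363 212 [ -7  24 196] [125 123 125]
364 212 [ -5  23 197] [110 128 116]
369 212 [  1   4 220] [222 214 228]
370 212 [  3   5 218] [208 205 217]
371 212 [  5   5 218] [170 180 175]
374 212 [  8  -7 233] [117 113 111]
360 214 [-13  24 190
[... 215 characters left out ...]
5] [117 122 119]
360 216 [-13  24 182] [113 113 112]
370 216 [  1  -6 219] [217 211 225]
371 216 [  3  -7 221] [211 209 223]
372 216 [  6  -4 216] [178 188 183]
370 218 [  1  -8 215] [192 191 197]
371 218 [  3 -10 217] [216 212 229]
372 218 [  4 -11 218] [189 191 205]
371 220 [  2 -14 216] [214 210 226]
372 220 [  4 -15 218] [198 197 209]
373 220 [  6 -16 218] [150 166 155]
371 222 [  1 -20 217] [194 193 198]
372 222 [  3 -19 216] [218 214 230]
373 222 [  5 -20 217] [193 192 204]
372 224 [  2 -26 219] [218 214 231]
373 224 [  4 -26 218] [199 200 212]
374 224 [  5 -27 220] [144 161 152]
370 226 [ -2 -27 213] [186 186 186]
371 226 [  0 -26 212] [174 168 173]
372 226 [  1 -30 217] [140 136 141]
```

The bar is at s=3, z=218, against the rear face of the fingers (s≈8). So it's still in contact, at about 25° past vertical, and needs pushing further.

```bash
python3 -m crank '[[[-8,0,2,0,0,0,0],[-16,0,4,0,0,0,0],[-24,0,6,0,0,0,0],[-30,0,8,0,0,0,0],[-36,0,10,0,0,0,0],[-36,0,10,0,0,0,0],[-36,0,10,0,0,0,0],[-36,0,10,0,0,0,0],[-36,0,10,0,0,0,0]]]'
python3 - <<'E'
from h import *
im,d,c=cap("side","s3.png")
s=robot.observe();print(s["time"],sw(s["position"]))
cv2.imwrite('pics/s3c.png',cv2.resize(im[130:300,260:480,::-1],None,fx=3,fy=3,interpolation=cv2.INTER_CUBIC))
E
```

```text
time: 5.4
position: [0.5705, -0.1942, 0.1877]
eef_rot: [0.0, 0.24, 0.971, 0.0]
force: [0.4, 0.6, 0.6]
opening: -0.0001
gripper_force: 0.0
5.45 [ 55.55523934   0.68317537 187.73640842]
```

View pics/s3c.png

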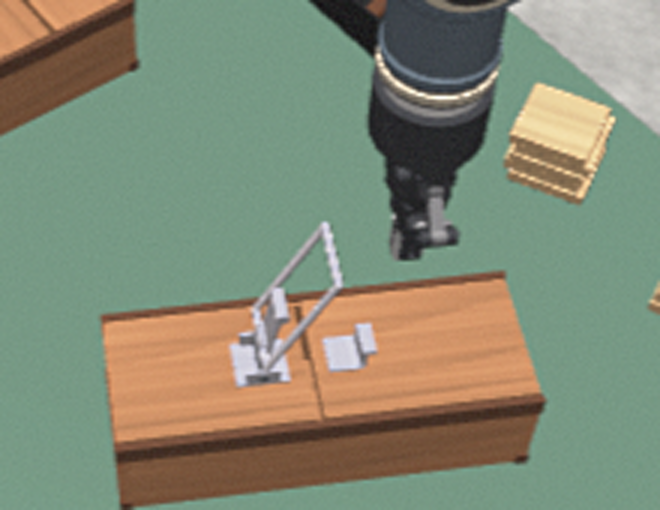

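The bail hasn't moved from s≈3 and the fingers slid past it. I need to know where the fingertips really end.

```bash
python3 - <<'E'
from h import *
for n,p in(("s1",(-41.5,.7,198)),("s2",(19.3,.7,197.6)),("s3",(55.5,.7,187.7))):
  z=np.load(f'pics/{n}.npz');c={'intrinsics':z['K'],'R':z['R'],'t':z['t']};Q=sw(pts(z['d'],c));i=z['im'].astype(int)
  w=np.array([521+.885*p[0]+.465*p[1],-169-.465*p[0]+.885*p[1],p[2]])/1000
  x=z['K']@(z['R']@w+z['t']);print(n,'tcp px',x[:2]/x[2])
  m=(abs(Q[...,0]-p[0])<25)&(abs(Q[...,1]-p[1])<35)&(Q[...,2]>p[2]-15)&(Q[...,2]<p[2]+45)&(z['d']>0)&(i.mean(-1)<120)
  v,u=np.nonzero(m);A=Q[m]
  for k in np.argsort(A[:,2])[:36:3]: print(u[k],v[k],A[k].round().astype(int),i[v[k],u[k]])
E
```

```text
s1 tcp px [348.8849238  221.72701927]
353 237 [-37 -29 183] [117 113 118]
354 235 [-35 -29 190] [109 108 112]
355 232 [-33 -29 201] [112 108 111]
356 230 [-31 -27 205] [105 101 101]
357 229 [-30 -29 211] [109  88  83]
358 227 [-27 -26 214] [104 112 102]
357 226 [-30 -26 218] [108 109 109]
357 227 [-31 -31 221] [109 108 111]
346 218 [-50  -8 224] [71 79 74]
358 225 [-28 -29 225] [111 117 113]
348 218 [-46 -11 228] [75 70 73]
353 217 [-36 -11 229] [ 87 101  91]
s2 tcp px [377.30651456 218.79794157]
364 212 [ -5  23 197] [110 128 116]
366 209 [ -2  22 208] [109 115 111]
373 226 [  3 -29 216] [116 106 107]
375 214 [ 12  -4 222] [108 106 105]
373 211 [  8   2 225] [89 99 93]
375 213 [ 11  -5 226] [103  99 101]
380 215 [ 20 -12 228] [81 99 89]
373 208 [  9   7 229] [104 110 105]
376 213 [ 13  -7 230] [54 53 56]
377 214 [ 14 -11 231] [36 37 37]
380 213 [ 20 -10 232] [56 54 59]
382 214 [ 24 -14 233] [51 58 55]
s3 tcp px [393.64382596 219.78322031]
392 216 [ 48  -7 212] [107 111 107]
391 215 [ 46  -5 214] [120 120 118]
390 212 [ 45   2 215] [107 107 103]
393 215 [ 49  -8 217] [42 41 43]
396 216 [ 55 -12 218] [63 79 69]
395 216 [ 52 -13 220] [54 65 58]
390 209 [ 45   5 221] [92 93 93]
397 214 [ 57 -10 221] [54 55 59]
393 213 [ 49  -6 222] [59 61 62]
391 213 [ 45  -7 223] [119 116 115]
394 215 [ 50 -13 224] [31 31 36]
395 214 [ 52 -12 225] [37 37 39]
```

The visible fingertips end about 20 mm above the nominal TCP, so the bar slipped underneath at z 218. I'll go back over it, come down lower behind it, and push on a falling path.

```bash
python3 -m crank '[[[0,0,-45,0,0,0,0],[0,0,-70,0,0,0,0],[50,0,-70,0,0,0,0],[98,0,-70,0,0,0,0],[98,0,-35,0,0,0,0],[98,0,0,0,0,0,0],[98,0,6,0,0,0,0],[88,0,6,0,0,0,0],[78,0,6,0,0,0,0],[68,0,8,0,0,0,0]]]'
python3 -m crank '[[[-8,0,3,0,0,0,0],[-16,0,6,0,0,0,0],[-24,0,9,0,0,0,0],[-32,0,12,0,0,0,0],[-40,0,14,0,0,0,0],[-45,0,16,0,0,0,0],[-45,0,16,0,0,0,0],[-45,0,16,0,0,0,0],[-45,0,16,0,0,0,0],[-45,0,16,0,0,0,0]]]'
python3 - <<'E'
from h import *
im,d,c=cap("side","s4.png")
s=robot.observe();print(s["time"],sw(s["position"]))
a=cv2.resize(im[180:290,320:430,::-1],(400,400),interpolation=cv2.INTER_CUBIC)
im,d,c=cap("top","t4.png")
b=cv2.resize(im[165:255,320:410,::-1],(400,400),interpolation=cv2.INTER_CUBIC)
cv2.imwrite('pics/s4c.png',np.hstack([a,b]))
E
```

```text
time: 6.45
position: [0.5131, -0.1639, 0.1812]
eef_rot: [0.002, 0.24, 0.971, -0.0]
force: [0.2, 1.0, -0.6]
opening: -0.0
gripper_force: 0.0
time: 7.45
position: [0.5501, -0.1835, 0.1637]
eef_rot: [0.0, 0.24, 0.971, 0.0]
force: [0.0, -0.3, 0.2]
opening: 0.0002
gripper_force: 0.0
7.5 [ 32.52820489   0.75545883 163.72760019]
```

View pics/s4c.png

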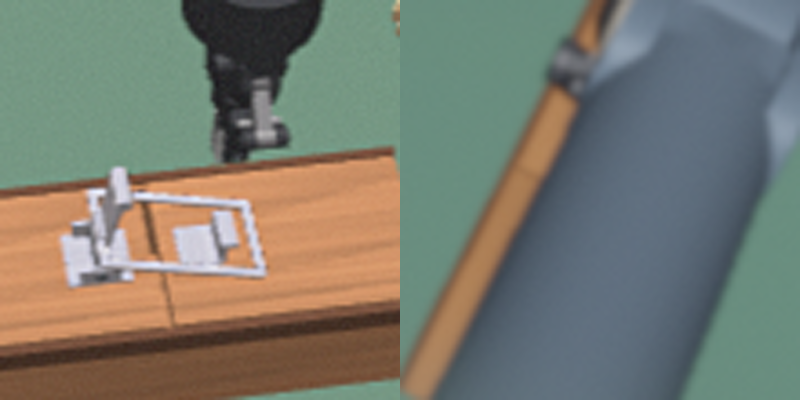

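The bail now lies around the hook, with its bar beyond it at (255,240) in the left crop, and the lever still stands at (118,185). Next I push the lever back from the keeper side along an arc.

```bash
python3 -m crank '[[[15,0,20,0,0,0,0],[37,0,35,0,0,0,0],[45,0,35,0,0,0,0],[54,0,35,0,0,0,0],[61,0,34,0,0,0,0],[68,0,34,0,0,0,0],[76,0,35,0,0,0,0],[84,0,36,0,0,0,0],[92,0,40,0,0,0,0],[99,0,44,0,0,0,0]]]'
python3 - <<'E'
from h import *
im,d,c=cap("side","s5.png")
s=robot.observe();print(s["time"],sw(s["position"]),s["force"])
cv2.imwrite('pics/s5c.png',cv2.resize(im[150:290,300:440,::-1],(560,560),interpolation=cv2.INTER_CUBIC))
E
```

```text
time: 8.55
position: [0.462, -0.1371, 0.1193]
eef_rot: [-0.0, 0.24, 0.971, 0.0]
force: [1.3, -0.6, -0.3]
opening: -0.0001
gripper_force: 0.6
8.6 [-68.85027104   0.72649939 118.39686088] [-0.42917514 -1.00394684 -0.37858099]
```

View pics/s5c.png

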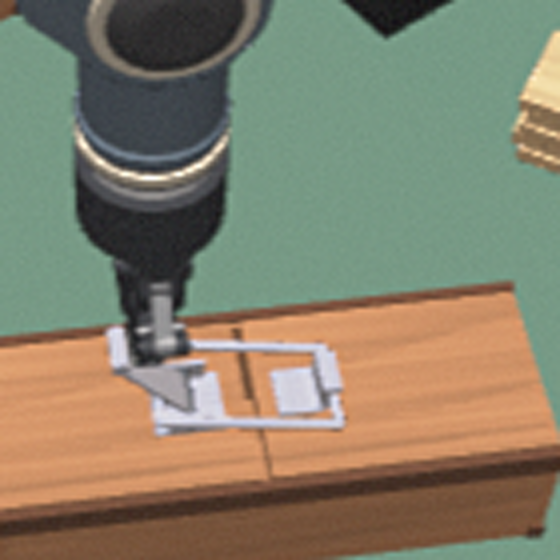

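The lever is at about 50° with the bar drawn up against the hook at (335,400). I'll continue down gently, watching the force.

```bash
python3 -m crank '[[[5,0,5,0,0,0,0],[10,0,10,0,0,0,0],[13,0,15,0,0,0,0],[16,0,20,0,0,0,0],[18,0,25,0,0,0,0],[19,0,28,0,0,0,0],[19,0,28,0,0,0,0]]]'
python3 -m crank '[[[1,0,4,0,0,0,0],[1,0,8,0,0,0,0],[1,0,8,0,0,0,0]]]'
python3 - <<'E'
from h import *
im,d,c=cap("side","s6.png")
s=robot.observe();print(s["time"],sw(s["position"]),s["force"])
Q=sw(pts(d,c));i=im.astype(int);g=(i.max(-1)-i.min(-1)<35)&(i.mean(-1)>120)&(d>0)&(Q[...,2]<130)&(Q[...,2]>80)&(abs(Q[...,1])<40)&(abs(Q[...,0]+0)<130)
v,u=np.nonzero(g);A=Q[g]
print('lever', A[A[:,0]<-85].round().astype(int).tolist()[:40]); print('beyond hook',A[(A[:,0]>38)].round().astype(int).tolist()[:30])
E
```

```text
time: 9.3
position: [0.4449, -0.1284, 0.0908]
eef_rot: [-0.001, 0.24, 0.971, -0.0]
force: [0.5, 0.8, -0.2]
opening: 0.0004
gripper_force: 0.0
time: 9.6
position: [0.4444, -0.1281, 0.0829]
eef_rot: [-0.001, 0.24, 0.971, -0.0]
force: [0.4, -0.3, -1.0]
opening: -0.0
gripper_force: 0.0
9.65 [-86.5891984    0.63319037  83.19357373] [ 0.28446604 -0.53066538  0.44334159]
lever [[-112, 10, 105], [-110, 8, 108], [-107, 10, 106], [-105, 8, 107], [-102, 20, 90], [-112, 9, 104], [-110, 6, 107], [-108, 6, 107], [-105, 8, 104], [-103, 10, 100], [-101, 9, 101], [-99, 9, 101], [-112, 8, 100], [-110, 4, 107], [-108, 3, 108], [-106, 5, 104], [-104, 5, 104], [-101, 6, 101], [-99, 8, 98], [-97, -1, 112], [-113, 4, 103], [-111, 2, 106], [-108, 2, 105], [-106, 0, 108], [-104, 2, 105], [-102, 3, 103], [-99, 2, 103], [-97, 2, 103], [-113, 3, 100], [-111, -1, 106], [-109, -2, 107], [-107, -1, 105], [-104, -2, 106], [-102, 1, 101], [-100, 0, 103], [-97, 1, 101], [-113, 9, 88], [-111, -3, 105], [-109, -3, 105], [-107, -3, 105]]
beyond hook [[38, 8, 108], [38, -4, 109]]
```

The lever tip is at z≈106, nearly flat and past centre. I'll press until it meets the stop.

```bash
for k in 1; do python3 -m crank '[[[0,0,2,0,0,0,0],[0,0,4,0,0,0,0],[0,0,4,0,0,0,0]]]'; done; python3 -m crank '[[[0,0,2,0,0,0,0],[0,0,2,0,0,0,0]]]'
```

```text
time: 9.95
position: [0.445, -0.1282, 0.0795]
eef_rot: [-0.0, 0.24, 0.971, 0.0]
force: [0.5, 0.4, 0.0]
opening: 0.0001
gripper_force: 0.0
time: 10.15
position: [0.4451, -0.1282, 0.079]
eef_rot: [-0.0, 0.24, 0.971, 0.001]
force: [-4.3, 1.0, 16.8]
opening: -0.0001
gripper_force: 8.3
```

Contact with the stop (17 N). I'll lift straight up, back off and check.

```bash
python3 -m crank '[[[0,0,-15,0,0,0,0],[0,0,-50,0,0,0,0],[0,0,-100,0,0,0,0],[0,0,-150,0,0,0,0],[0,0,-200,0,0,0,0],[0,-45,-200,0,0,0,0],[0,-90,-200,0,0,0,0],[0,-135,-200,0,0,0,0],[0,-135,-200,0,0,0,0]]]'
python3 - <<'E'
from h import *
im,d,c=cap("side","s7.png");it,dt,ct=cap("top","t7.png")
s=robot.observe();print(s["time"],sw(s["position"]),s["force"])
a=cv2.resize(im[190:290,310:410,::-1],(400,400),interpolation=cv2.INTER_CUBIC);b=cv2.resize(it[175:255,325:405,::-1],(400,400),interpolation=cv2.INTER_CUBIC)
cv2.imwrite('pics/s7c.png',np.hstack([a,b]))
for n,im,d,c in(("side",im,d,c),("top",it,dt,ct)):
  Q=sw(pts(d,c));i=im.astype(int);g=(i.max(-1)-i.min(-1)<35)&(i.mean(-1)>120)&(d>0)&(Q[...,2]<130)&(Q[...,2]>80)&(abs(Q[...,1])<14)
  for lo in(-116,-106,-96,-86,-76,-66,28,34,40,46):
    A=Q[g&(Q[...,0]>=lo)&(Q[...,0]<lo+(10 if lo<0 else 6))]; print(n,lo,len(A),np.median(A[:,2]).round(1) if len(A) else '')
E
```

```text
time: 11.05
position: [0.3784, -0.2531, 0.2781]
eef_rot: [0.0, 0.245, 0.969, -0.0]
force: [0.7, -0.8, -0.1]
opening: 0.0001
gripper_force: 0.0
11.15 [ -86.64152983 -134.84056678  277.55891039] [ 0.55225999 -0.39164137  0.29252   ]
side -116 32 103.5
side -106 44 101.1
side -96 42 100.6
side -86 26 100.6
side -76 0 
side -66 0 
side 28 37 107.0
side 34 25 107.4
side 40 0 
side 46 0 
top -116 32 105.7
top -106 36 103.8
top -96 38 102.2
top -86 37 101.4
top -76 37 102.4
top -66 35 102.4
top 28 30 108.7
top 34 21 110.0
top 40 0 
top 46 0
```

View pics/s7c.png

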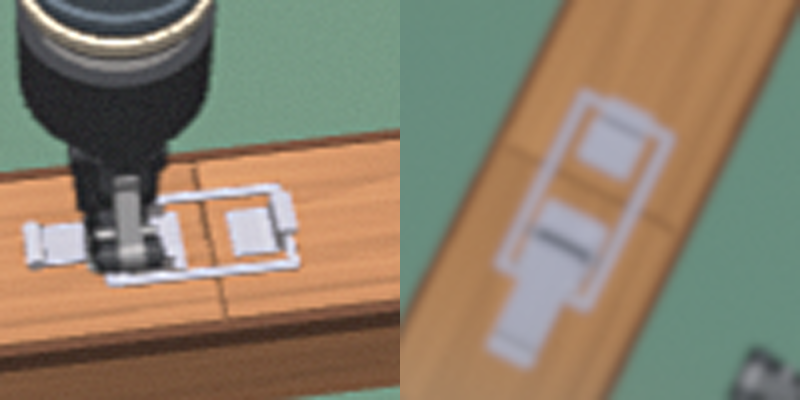

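The lever lies flat with its top at z≈101–103. The tip is upturned. The bail bar is hooked under the keeper lip at (285,215) left and (610,110) right, and the arm is clear.

```bash
python3 -c "
from station import ticket;print(ticket.hand_in())"
```

```text
the job is handed in; nothing more can be done
None
```

The long box's latch is closed: the bail is hooked behind the keeper, the lever is pressed flat to its stop, the square box's latch was left open, and the job was handed in at about 11 s.

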